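# Turn the sample leaf in the short ring album

## Task

Two open ring albums of chocolate sample cards lie on the shop counter. Turn the top leaf of the shorter album, the one with two rings, over across its rings so that it lies flat on the pages of the other side and shows its other face. Leave the leaf of the longer, three-ring album lying as it is.

Things in the scene. Friction and masses are not known exactly. Their poses are not given: they have to be found in the camera images.
- leaf (a joint): angle of the stiff white top leaf of the short album (two rings; leaf 84 mm along the ring axis, out to 70 mm from it, 4 mm thick, 40-85 g). 0: flat on the right-hand pages as the robot sees it; pi/2: upright; pi: flat on the left-hand pages. Free hinge, slight damping, no spring: let go before upright it falls back, after it falls over. The album is fixed to the counter.
- leaf_tab (a point): grip point on that leaf's tab, moving with it: mid width and thickness, 102 mm from the ring axis, 13 mm from the tab's end. Flat tab, 24 mm wide along the ring axis, 4 mm thick, 45 mm out from the leaf's edge, free below, 40 mm above the counter. Pinched from above across its 24 mm width it turns between the pads as the leaf swings. x: ring axis; -y: out along the tab.
- rings (a point): middle of the short album's ring axis, about which the leaf turns, 40 mm above the counter. Fixed axes: x along the ring axis, roughly away from the robot; y towards the left half, where the leaf must go (it starts along -y); z up. Rings stand 13 mm above this point; pages reach 37 mm, cover board 5 mm above the counter and 83 mm either side.
- long_leaf (a joint): turning angle of the top leaf of the other, longer album (three rings; leaf 136 mm along the ring axis; otherwise built alike, with its own tab). It lies flat at 0 and is to stay so.
Things that resemble listed ones, but are neither listed nor needed, are in the scene too. What is shaped like the part that bears leaf but blue is not meant.

How it is judged:
By the outcome, as a careful person would: the job done as asked, in the order asked, and still so for the second after the job is handed in, with the robot touching nothing.
It also fails if it takes over 38 s, if anything falls off the work surface, if the arm or the gripper's body presses on something with over 40 N, if the wrist force passes 120 N, or if a joint passes its speed limit or range.

## Robot

A 6-joint arm with a two-finger parallel gripper is mounted at the origin on the work surface. World frame = base frame: x ahead of the robot, y to its left, z up, the work surface at z = 0. Lengths are in mm, angles in rad, forces in N, time in s.
With the tool pointing down it reaches from about 350 to 925 mm from the base axis. Payload 6.4 kg.
Tool frame: the origin (TCP) lies at the very end of the fingers, on their centre line; the grasp point (between the pads) lies 19 mm behind it; z points along the fingers, y is the direction in which the jaws open and shut (so a half turn about z gives the same grasp; the last joint's range is limited). The gripper opens to 85 mm and grips with 20 to 120 N. Pads are 22 mm wide; open, the fingers measure 114 mm over their backs; the gripper's body (76 mm by 85 mm) begins 54 mm behind the grasp point. The pads swing forward as they close: fully open they stand 13 mm farther back than shut.
Start: joints at [-1.507, 0.245, 1.558, -0, 1.339, -0.174], TCP at [153.121, -631.718, 231.29] pointing down, gripper open.
Joint ranges: [-3.13, 3.13], [-1.02, 2.26], [0.13, 2.54], [-0.95, 4.09], [0.21, 2.88], [-2.74, 2.74]. Speed limits (rad/s): [2.57, 2.57, 3.14, 3.14, 3.14, 3.14].

## Interface

Orientations are given as a unit quaternion [w, x, y, z].
In Python, from rig import arm, read_camera, workorder, models gives the robot as it stands.
- The arm moves only by the shell command python3 -m handwheel 'ROWS' [FORCE]. ROWS is JSON, one flat list of numbers, 7 for each row, row after row: the turn, a rotation vector about the tool's x, y, z in rad, then the shift along the tool's x, y, z in m, then the opening in per cent of the stroke, from 0 (shut) to 100 (fully open). In form: [ax, ay, az, tx, ty, tz, claw, ax, ay, az, tx, ty, tz, claw, ...]. A call has 1 to 20 rows; each row shifts and turns the commanded pose from where the row before left it, along the tool's axes as they then stand; what a row does not reach is not made up. A row lasts 1/8 s, in which the tool goes at most 62.5 mm and 10.7 degrees, less where a joint would pass 70% of its speed; a pose out of reach is approached as far as the arm can. A call with a gripper value outside its range is refused whole. The fingers move at their own pace and stop on an object; FORCE is the grip in N (left out, the last holds). Time passes only in rows, so rows that do not move let the fingers close. It gives the time, the measured TCP pose, the force and the opening at its end, in the units of the state.
- arm.read_state(): the state, without advancing time (a new reading comes with each control period).
- read_camera(name): name is "scene" or "top" or "wrist"; returns a dict with "pixels" (480x640x3 uint8, red, green, blue), "z_map" (480x640 float32, mm along the optical axis (not along the pixel's ray), 0 where there is no reading), "intrinsics" (3x3 intrinsics, pixels), "extrinsics" (4x4, takes a point from world to camera coordinates); the wrist camera has in their place "hand_eye" (4x4, takes a point from camera to tool coordinates, whose origin is the TCP and whose axes are the flange's). Camera axes: x right, y up, looking along -z (the intrinsics and any distortion apply to the point x, -y, -z); pixel columns grow to the right and rows downward; lengths in mm; the calibration is good to about 2 mm. A picture is of the moment at which its call begins: read the wrist's pose just before it.
- workorder.hand_in(): hands the job in, once; it reports no verdict.
Trained networks look in the newest picture that a camera, given by its name, has taken for a name from the list of things; names that differ only in an ending like _2 or _b are one class to them, and where a whole thing is asked for, a point or a joint stands for the part that bears it (a point fixed in the world has none). Each returns a list of dicts, best first, with "p" (0 to 1); they miss things now and then, are a little off and sometimes report something else, mostly with a low value. They report only what shows in the picture. A call takes as long as a camera call. They do not tell look-alikes from the thing itself.
- models.boxes_of(camera, target): "point" ([x, y, z] in mm, in the coordinates of the camera as it stood for that picture, good to about 4 mm: the middle of the surface that is visible of it).
- models.silhouettes(camera, target): "mask" (480x640 bool, what is visible of it).
- models.tip_of(camera, target): "point" ([x, y, z] in mm, in the coordinates of the camera as it stood for that picture, good to about 4 mm: a listed point, or the origin of a listed thing).
The state is a dict: "time_s": time; "qpos": joint angles; "qd": joint speeds; "joint_efforts": joint torques, N m; "eef_pos": TCP position; "orientation": TCP orientation; "contact_force": force on the tool from outside, world axes, zero at the start; "torque": the same for the moment, N m; "gripper_width": finger opening in mm.
Only numpy, scipy, OpenCV 4.12 (cv2) and the standard library are available. Lean on these libraries where they do the work, as an engineer would, in place of code of your own. Each camera call takes 0.05 s, during which the arm holds its last target.

## Working session

There is one attempt and no reset: what is moved stays moved. The work goes in short steps, Python scripts to look and compute and a shell command to move; the robot and the scene stay as the last step left them, time stands still between calls to the robot, and variables do not carry over. Pictures are saved under pics/ and viewed, and the job is handed in when it is done.

```bash
ls; mkdir -p pics; cat > h.py <<'E'
import numpy as np,cv2
from rig import arm, read_camera, workorder, models
from scipy.spatial.transform import Rotation as R
def world(pc,c):
    return (np.linalg.inv(np.array(c["extrinsics"]))@np.r_[pc,1])[:3]
def unproj(c,u,v,z):
    K=np.array(c["intrinsics"]); x=(u-K[0,2])/K[0,0]*z; y=(v-K[1,2])/K[1,1]*z
    return world([x,-y,-z],c)
E
python3 - <<'E'
from h import *
print(arm.read_state())
for n in("scene","top"):
    c=read_camera(n); cv2.imwrite(f"pics/{n}1.png",c["pixels"][:,:,::-1])
    for t in("leaf_tab","rings"):
        for d in models.tip_of(n,t): print(n,t,d["p"],world(d["point"],c).round(1))
    for t in("leaf","long_leaf"):
        for d in models.boxes_of(n,t): print(n,t,d["p"],world(d["point"],c).round(1))
E
```

```text
pics
{'time_s': 0.0, 'qpos': array([-1.50710253e+00,  2.45812017e-01,  1.55901757e+00, -6.54241143e-06,
        1.33868441e+00, -1.74108331e-01]), 'qd': array([ 0.00102118, -0.00026514, -0.00041581, -0.0004174 , -0.00038765,
       -0.00145549]), 'joint_efforts': array([-1.91497129e-03, -4.29513931e+01, -3.26129866e+01, -2.48909428e-04,
        5.28761229e-03, -2.83145475e-06]), 'eef_pos': array([ 153.08167114, -631.1454376 ,  230.17971846]), 'orientation': array([-9.59386153e-04,  9.92939044e-01,  1.18621800e-01,  4.98313481e-05]), 'contact_force': array([-0.22965513,  0.16279023, -0.11025023]), 'torque': array([-0.0584742 , -0.03346163, -0.00949493]), 'gripper_width': 85.33389455226663}
scene leaf_tab 0.93 [601.  361.7  46.4]
scene leaf_tab 0.88 [525.6  69.9  35.9]
scene rings 0.8 [486.6 161.6  41.7]
scene rings 0.56 [573.4 462.2  39.6]
scene leaf 0.84 [510.  118.1  43.9]
scene leaf 0.65 [590.2 411.7  39. ]
scene long_leaf 0.9 [ 550.6 -213.8   45.2]
top leaf_tab 0.88 [600.4 361.4  35.9]
top leaf_tab 0.55 [531.4  69.5  45.5]
top rings 0.89 [571.1 460.5  44.5]
top rings 0.65 [483.7 164.4  41.7]
top leaf 0.82 [587.8 413.9  42.3]
top leaf 0.74 [509.4 124.2  48.4]
top long_leaf 0.6 [ 540.9 -211.9   42.7]
```

View pics/top1.png

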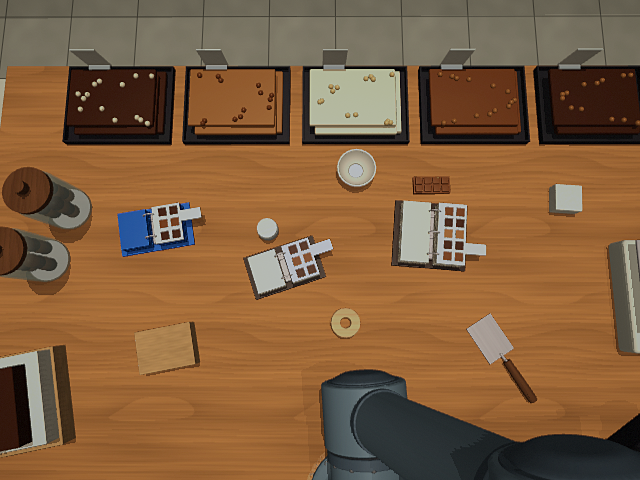

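View pics/scene1.png

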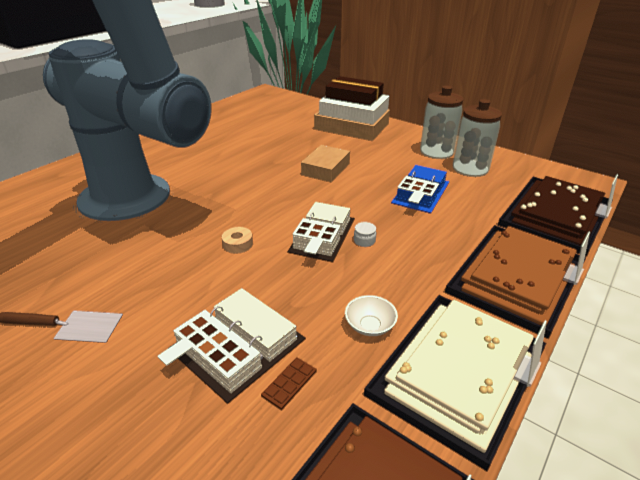

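The target is the brown two-ring album, with its tab at top px (322,247). The blue album is a look-alike, and the three-ring one is at px (430,235). Next I'll measure the ring axis direction and the tab exactly.

```bash
python3 - <<'E'
from h import *
c=read_camera("top"); im=c["pixels"]; Z=c["z_map"]
K=np.array(c["intrinsics"]);print(K.round(1).tolist())
crop=im[215:310,230:350]; cv2.imwrite("pics/crop1.png",cv2.resize(crop[:,:,::-1],None,fx=6,fy=6,interpolation=cv2.INTER_NEAREST))
for d in models.silhouettes("top","leaf"):
    m=d["mask"].astype(np.uint8); v,u=np.nonzero(m)
    if len(u)==0: continue
    P=np.array([unproj(c,a,b,Z[b,a]) for a,b in zip(u,v) if Z[b,a]>0])
    print(d["p"],len(u),u.min(),u.max(),v.min(),v.max(),P.mean(0).round(1), cv2.minAreaRect(P[:,:2].astype(np.float32)),np.percentile(P[:,2],[10,50,90]))
for (u,v) in [(322,247),(329,243),(300,261),(265,272),(250,250)]:
    print(u,v,unproj(c,u,v,Z[v,u]).round(1))
E
```

```text
[[440.5, 0.0, 314.4], [0.0, 440.5, 244.7], [0.0, 0.0, 1.0]]
0.95 1281 282 331 238 281 [502.6 117.6  43.3] ((505.22515869140625, 104.87147521972656), (83.56587982177734, 105.58154296875), 18.116687774658203) [41.16564708 43.45295743 45.55614818]
0.62 1267 152 200 203 243 [582.4 411.5  43.1] ((577.1261596679688, 409.3108825683594), (108.56912231445312, 101.17266845703125), 73.49199676513672) [40.9659541  43.2581676  45.48203549]
322 247 [524.6  77.8  47.5]
329 243 [534.2  62.4  42.8]
300 261 [494.5 125.7  42.4]
265 272 [470.7 201.8  40.4]
250 250 [524.4 241.5   1.7]
```

View pics/crop1.png

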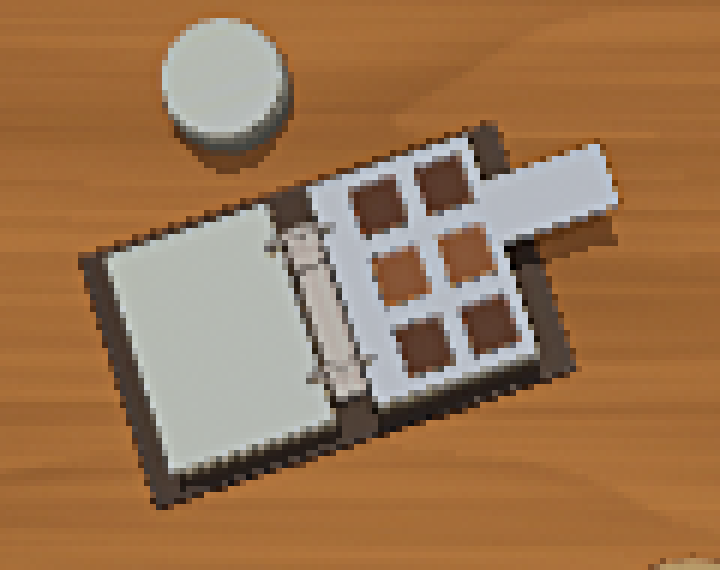

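```bash
python3 - <<'E'
from h import *
s=arm.read_state(); r=R.from_quat(s["orientation"][[1,2,3,0]])
yaw=np.degrees(np.arctan2(*r.as_matrix()[[1,0],1])); print("yaw y",yaw)
a=18.1-yaw; print("turn z",-np.radians(a))
r2=r*R.from_rotvec([0,0,-np.radians(a)])
d=np.array([520,75,230])-s["eef_pos"]
print("shift after turn mm", r2.as_matrix().T@d)
E
```

```text
yaw y -76.3756627653214
turn z -1.6489113782586693
shift after turn mm [557.77607458 568.2960249    1.28360267]
```

```bash
python3 -m handwheel '[0,0,-0.15,0,0,0,100, 0,0,-0.15,0,0,0,100, 0,0,-0.15,0,0,0,100, 0,0,-0.15,0,0,0,100, 0,0,-0.15,0,0,0,100, 0,0,-0.15,0,0,0,100, 0,0,-0.15,0,0,0,100, 0,0,-0.15,0,0,0,100, 0,0,-0.15,0,0,0,100, 0,0,-0.15,0,0,0,100, 0,0,-0.15,0,0,0,100]' 
python3 -m handwheel '[0,0,0,0.03,0.03,0,65, 0,0,0,0.03,0.03,0,65, 0,0,0,0.03,0.03,0,65, 0,0,0,0.03,0.03,0,65, 0,0,0,0.03,0.03,0,65, 0,0,0,0.03,0.03,0,65, 0,0,0,0.03,0.03,0,65, 0,0,0,0.03,0.03,0,65, 0,0,0,0.03,0.03,0,65, 0,0,0,0.03,0.03,0,65, 0,0,0,0.03,0.03,0,65, 0,0,0,0.03,0.03,0,65, 0,0,0,0.03,0.03,0,65, 0,0,0,0.03,0.03,0,65, 0,0,0,0.03,0.03,0,65, 0,0,0,0.03,0.03,0,65, 0,0,0,0.03,0.03,0,65, 0,0,0,0.03,0.03,0,65, 0,0,0,0.018,0.028,0,65, 0,0,0,0,0,0,65]'
python3 - <<'E'
from h import *
s=arm.read_state(); print(s)
c=read_camera("wrist"); cv2.imwrite("pics/w1.png",c["pixels"][:,:,::-1])
T=np.eye(4);T[:3,:3]=R.from_quat(s["orientation"][[1,2,3,0]]).as_matrix();T[:3,3]=s["eef_pos"]
H=T@np.array(c["hand_eye"])
K=np.array(c["intrinsics"]);print(K.tolist()); print(np.array(c["hand_eye"]).round(2).tolist())
np.savez("w1.npz",px=c["pixels"],z=c["z_map"],H=H,K=K)
for t in("leaf_tab","rings"):
  for d in models.tip_of("wrist",t): print(t,d["p"],(H@np.r_[d["point"],1])[:3].round(1))
E
```

```text
time_s: 1.98
eef_pos: [153.1, -631.7, 231.4]
orientation: [0.0, 0.585, 0.811, -0.0]
contact_force: [-0.8, -0.7, -0.1]
gripper_width: 85.4
time_s: 4.47
eef_pos: [519.5, 76.9, 231.4]
orientation: [0.0, 0.586, 0.811, 0.0]
contact_force: [-0.1, 0.4, -0.2]
gripper_width: 55.6
{'time_s': 4.475, 'qpos': array([-6.90985781e-02, -4.97667884e-02,  1.87496107e+00,  2.52225668e-05,
        1.31630246e+00, -3.88879131e-01]), 'qd': array([-0.0370199 , -0.02949546,  0.03528719, -0.01345421,  0.01080124,
       -0.01319642]), 'joint_efforts': array([  0.93914665, -29.70478356, -32.89852738,   0.10684796,
        -0.08016978,   0.09612756]), 'eef_pos': array([519.52458824,  76.91991314, 231.36509523]), 'orientation': array([3.42724010e-05, 5.85511648e-01, 8.10663992e-01, 3.56893749e-05]), 'contact_force': array([-0.11948934,  0.4382971 , -0.15006238]), 'torque': array([ 0.02034451, -0.0350488 , -0.00753006]), 'gripper_width': 55.5790776241308}
[[396.6340983870975, 0.0, 315.8501921983571], [0.0, 396.6340983870975, 236.96927766825021], [0.0, 0.0, 1.0]]
[[0.0, 0.96, 0.28, 72.54], [1.0, -0.0, -0.0, -1.17], [-0.0, 0.28, -0.96, -143.89], [0.0, 0.0, 0.0, 1.0]]
leaf_tab 0.68 [528.5  73.   40.5]
rings 0.92 [484.3 163.8  40.9]
```

View pics/w1.png

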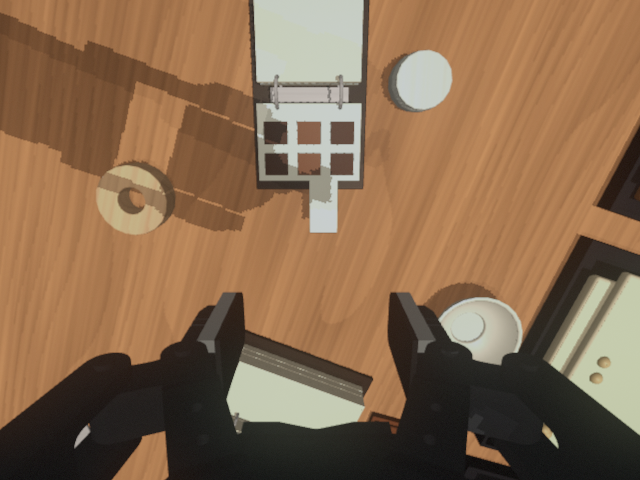

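```bash
python3 - <<'E'
import numpy as np
f=np.load("w1.npz");H,K,Z=f["H"],f["K"],f["z"]
def ray(u,v,z=42):
    d=H[:3,:3]@np.array([(u-K[0,2])/K[0,0],-(v-K[1,2])/K[1,1],-1]); o=H[:3,3]; return o+d*(z-o[2])/d[2]
g={}
for n,p in dict(ti1=(257,104),ti2=(360,102),o1=(259,181),o2=(360,180),e1=(310,232.5),e2=(337.5,232.5),b1=(309.5,190),b2=(337,190)).items():
    g[n]=ray(*p); print(n,g[n].round(1))
for a,b in [("ti1","ti2"),("o1","o2"),("e1","e2"),("b1","e1"),("b2","e2"),("ti1","o1"),("ti2","o2")]:
    d=g[b]-g[a]; print(a,b,np.linalg.norm(d).round(1),np.degrees(np.arctan2(d[1],d[0])).round(1))
for u,v in [(323,225),(323,215),(323,200)]:
    d=Z[v,u]; P=H@np.r_[(u-K[0,2])/K[0,0]*d,-(v-K[1,2])/K[1,1]*d,-d,1]; print(P.round(1))
r1,r2=ray(276,95,51),ray(340,95,51); print("rings",r1,r2,(r1+r2)/2)
E
```

```text
ti1 [447.1 143.   42. ]
ti2 [524.5 170.3  42. ]
o1 [465.6  84.4  42. ]
o2 [545.9 112.   42. ]
e1 [520.3  55.2  42. ]
e2 [543.1  62.8  42. ]
b1 [508.3  90.6  42. ]
b2 [530.4  97.9  42. ]
ti1 ti2 82.1 19.4
o1 o2 84.9 18.9
e1 e2 24.0 18.4
b1 e1 37.3 -71.2
b2 e2 37.4 -70.1
ti1 o1 61.4 -72.5
ti2 o2 62.1 -69.8
[528.9  65.1  41.7   1. ]
[526.   73.6  42.2   1. ]
[521.8  86.1  42.3   1. ]
rings [460.5042243  154.01127058  51.        ] [507.33802294 169.55692061  51.        ] [483.92112362 161.7840956   51.        ]
```

```bash
python3 -m handwheel '[0,0,-0.009,-0.0079,0.0058,0.02,65, 0,0,0,0,0,0.035,65, 0,0,0,0,0,0.035,65, 0,0,0,0,0,0.035,65, 0,0,0,0,0,0.035,65, 0,0,0,0,0,0.025,65, 0,0,0,0,0,0.015,65, 0,0,0,0,0,0.011,65, 0,0,0,0,0,0,65, 0,0,0,0,0,0,28, 0,0,0,0,0,0,20, 0,0,0,0,0,0,20, 0,0,0,0,0,0,20, 0,0,0,0,0,0,20]' 25
python3 - <<'E'
from h import *
s=arm.read_state(); print(s["eef_pos"],s["orientation"],s["contact_force"],s["gripper_width"])
c=read_camera("wrist"); cv2.imwrite("pics/w2.png",c["pixels"][:,:,::-1])
E
```

```text
time_s: 6.38
eef_pos: [528.2, 69.9, 21.3]
orientation: [0.001, 0.583, 0.812, 0.001]
contact_force: [4.1, 1.9, 5.2]
gripper_width: 23.4
[528.22853569  69.93883334  21.29277178] [0.00119954 0.58304854 0.81243587 0.00096058] [4.13146604 1.89958425 5.17433447] 23.392916472169546
```

View pics/w2.png

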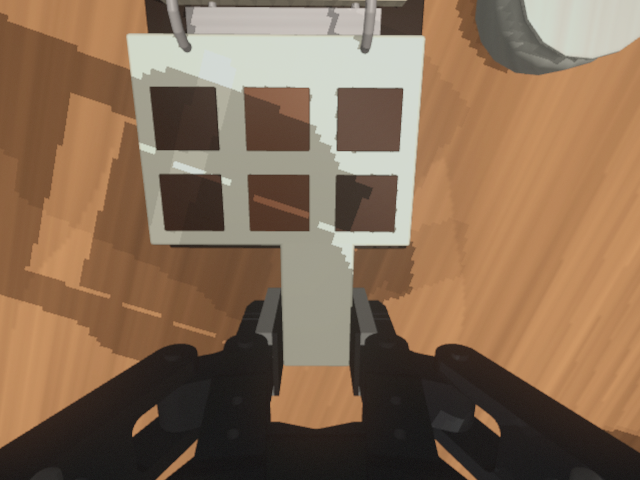

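The tab is held between the pads, with an opening of 23.4 mm. Next I'll swing to upright along the 102 mm arc.

```bash
python3 -m handwheel '[0,0,0,0.0013,0,-0.016,20, 0,0,0,0.0037,0,-0.0156,20, 0,0,0,0.0061,0,-0.0148,20, 0,0,0,0.0084,0,-0.0136,20, 0,0,0,0.0104,0,-0.0122,20]' 
python3 -m handwheel '[0,0,0,0.0122,0,-0.0104,20, 0,0,0,0.0136,0,-0.0084,20, 0,0,0,0.0148,0,-0.0061,20, 0,0,0,0.0156,0,-0.0037,20, 0,0,0,0.016,0,-0.0013,20]' 
python3 - <<'E'
from h import *
for n in ("scene","wrist"):
  c=read_camera(n); p=c["pixels"]
  if n=="scene": p=cv2.resize(p[150:300,230:430],None,fx=4,fy=4)
  cv2.imwrite(f"pics/{n}3.png",p[:,:,::-1])
E
```

```text
time_s: 7.05
eef_pos: [518.7, 98.2, 93.1]
orientation: [0.002, 0.583, 0.812, 0.001]
contact_force: [9.7, 3.5, -4.9]
gripper_width: 23.2
time_s: 7.68
eef_pos: [496.2, 166.2, 123.5]
orientation: [0.003, 0.583, 0.813, 0.001]
contact_force: [9.7, 0.4, -1.7]
gripper_width: 23.2
```

View pics/scene3.png

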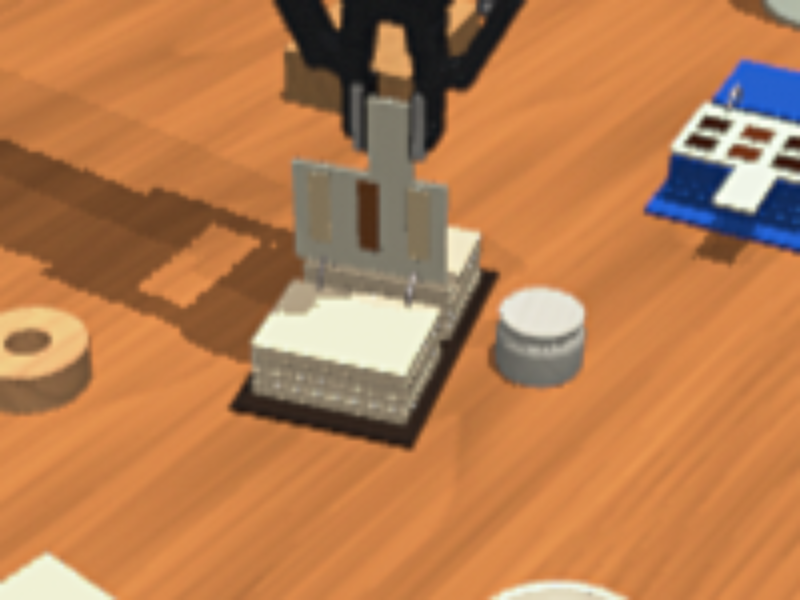

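View pics/wrist3.png

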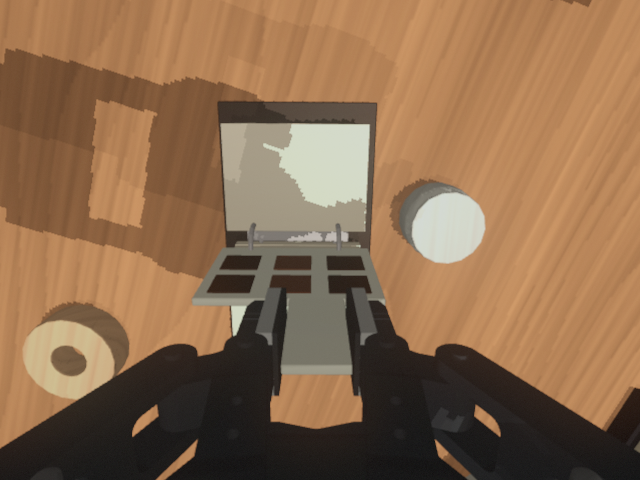

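The leaf stands upright in the grip with low forces. Next I'll take it down the other side.

```bash
python3 -m handwheel '[0,0,0,0.016,0.001,0.0013,20, 0,0,0,0.0156,0,0.0037,20, 0,0,0,0.0148,0,0.0061,20, 0,0,0,0.0136,0,0.0084,20, 0,0,0,0.0122,0,0.0104,20]' 
python3 -m handwheel '[0,0,0,0.0104,0,0.0122,20, 0,0,0,0.0084,0,0.0136,20, 0,0,0,0.0061,0,0.0148,20, 0,0,0,0.0037,0,0.0156,20, 0,0,0,0.001,0,0.012,20, 0,0,0,0,0,0,20, 0,0,0,0,0,0,20]' 
python3 - <<'E'
from h import *
for n in ("scene","wrist"):
  c=read_camera(n); p=c["pixels"]
  if n=="scene": p=cv2.resize(p[150:300,230:430],None,fx=4,fy=4)
  cv2.imwrite(f"pics/{n}4.png",p[:,:,::-1])
E
```

```text
time_s: 8.4
eef_pos: [473.0, 236.4, 93.5]
orientation: [0.001, 0.583, 0.813, 0.001]
contact_force: [4.3, 2.4, 5.4]
gripper_width: 23.3
time_s: 9.28
eef_pos: [463.7, 264.7, 24.8]
orientation: [0.0, 0.583, 0.812, 0.002]
contact_force: [4.7, 7.8, 2.1]
gripper_width: 23.3
```

View pics/scene4.png

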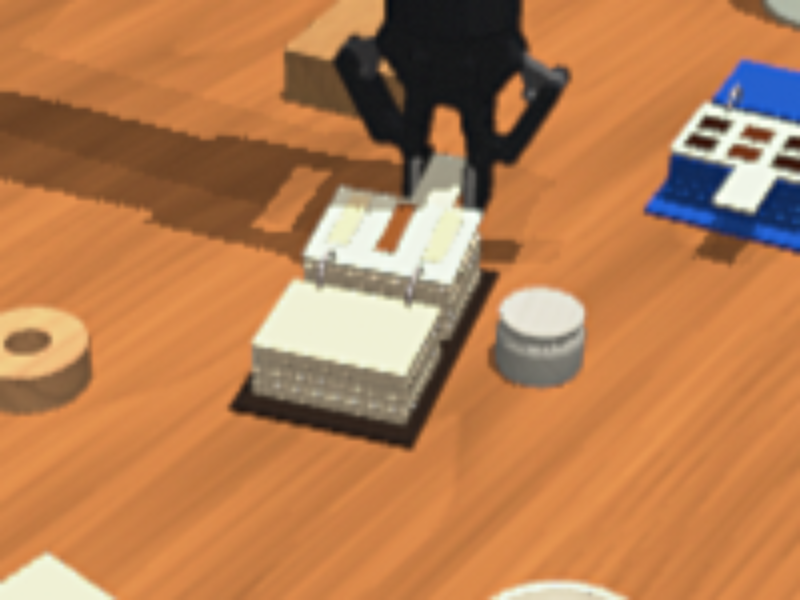

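View pics/wrist4.png

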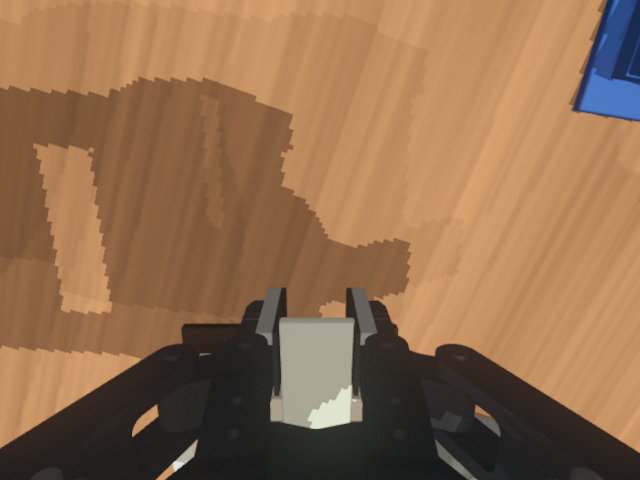

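Nearly flat. Next I'll lower the last 3 mm, open, and lift straight up.

```bash
python3 -m handwheel '[0,0,0,0,0,0.003,20, 0,0,0,0,0,0,20, 0,0,0,0,0,0,40, 0,0,0,0,0,0,65, 0,0,0,0,0,0,65, 0,0,0,0,0,0,65, 0,0,0,0,0,0,65]'
python3 -m handwheel '[0,0,0,0,0,-0.01,65, 0,0,0,0,0,-0.02,65, 0,0,0,0,0,-0.03,65, 0,0,0,0,0,-0.03,65, 0,0,0,0,0,-0.03,65, 0,0,0,0,0,-0.03,65, 0,0,0,-0.03,0,-0.03,65, 0,0,0,-0.03,0,-0.01,65, 0,0,0,-0.03,0,0,65, 0,0,0,-0.03,0,0,65, 0,0,0,0,0,0,65]'
python3 - <<'E'
from h import *
s=arm.read_state()
c=read_camera("wrist"); cv2.imwrite("pics/w5.png",c["pixels"][:,:,::-1])
T=np.eye(4);T[:3,:3]=R.from_quat(s["orientation"][[1,2,3,0]]).as_matrix();T[:3,3]=s["eef_pos"]
H=T@np.array(c["hand_eye"])
for d in models.tip_of("wrist","leaf_tab"): print(d["p"],(H@np.r_[d["point"],1])[:3].round(1))
c=read_camera("scene"); p=cv2.resize(c["pixels"][150:450,130:430],None,fx=2,fy=2); cv2.imwrite("pics/s5.png",p[:,:,::-1])
for d in models.tip_of("scene","leaf_tab"): print(d["p"],world(d["point"],c).round(1))
E
```

```text
time_s: 10.25
eef_pos: [462.3, 263.2, 21.2]
orientation: [-0.0, 0.583, 0.812, -0.0]
contact_force: [0.5, 1.1, 1.1]
gripper_width: 55.6
time_s: 11.62
eef_pos: [501.5, 148.4, 212.1]
orientation: [0.0, 0.584, 0.812, 0.0]
contact_force: [-0.3, 0.6, -0.5]
gripper_width: 55.5
0.63 [462.3 265.3  43. ]
0.87 [600.6 360.2  43.3]
0.61 [464.9 261.9  38.2]
```

View pics/s5.png

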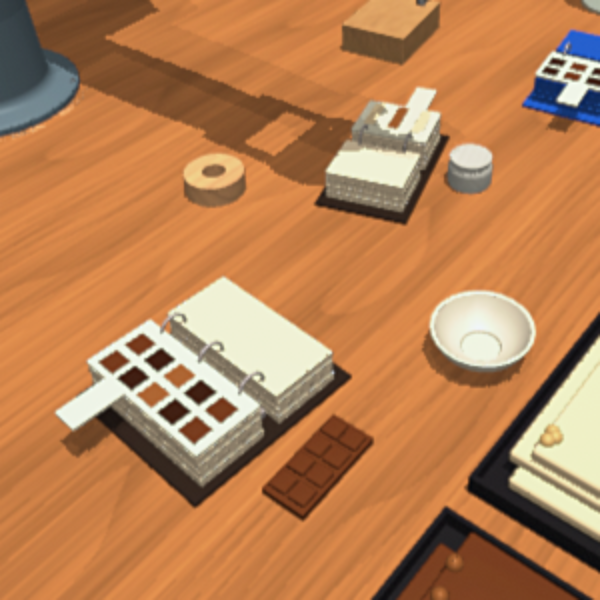

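View pics/w5.png

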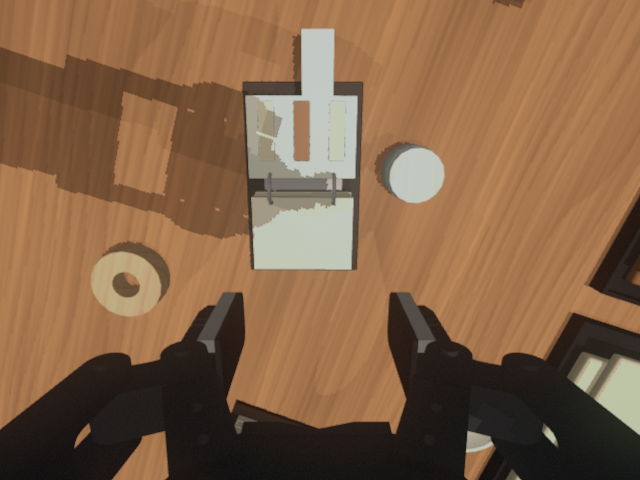

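The leaf lies flat on the left pages showing its other face, with its tab at px (318,60). The long album's leaf is still lying flat, and the gripper is clear.

```bash
python3 -c "
from rig import workorder; print(workorder.hand_in())"
```

```text
the job is handed in; nothing more can be done
None
```

I turned the leaf of the brown two-ring album over across its rings, and it now lies flat on the left-hand pages showing its other face. I pinched the tab, swung it along its 102 mm arc, let go once it was down, and lifted the gripper well clear. The job was handed in at about 12 s.

- **Position:** the last wrist and scene pictures show the leaf flat. Both put the tab near (463, 263), at 43 mm and 38 mm high. A flat leaf has its tab at 40 mm, so both are within the networks' error of about 4 mm.
- **Other albums:** the three-ring album's leaf still lies as it was, and the blue look-alike was not touched.
- **Forces:** the highest contact force reported at the end of a move was about 10 N.

None of the checks failed or disagreed beyond that error.

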